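Clamp the strap through the guard window and start the punch press

TASK

Clamp the leather strap and start the punch: reach in with the fingertips through the hand window of the press guard and press the clamp handle fully down to its stop, without touching the guard, which is interlocked. Draw back out, press the start button on the control box (the small flat one, not the mushroom stop) all the way in for a moment and let it go. Do not start the press before the strap is clamped, and leave the other things on the bench where they are.

Things in the scene. Friction and masses are not known exactly. Their poses are not given: they have to be found in the camera images.
- press: strap punch press, fixed. x points from the operator's side to the back, y left along the strap, z up. Origin at bench height; bare metal base plate 20 mm high from x -170 to 120, y -160 to 300 mm. Punch head (280 mm high) at its left end, y 130 to 300, x -15 to 105 mm; air regulator (145 mm high) at y 230 to 280, x -112 to -43 mm
- guard: fixed guard over the clamp: a box of grey steel frame and clear sheets, closed on top but for the hand window. Origin at the centre of the window, level with the guard's top face, 106 mm above the bench; axes as those of the press. About it the guard reaches from x -67 to 195, y -115 to 130 mm; a clear part 200 mm above the bench joins on round the punch head (x 76 to 195, y 130 to 275 mm)
- window (a point): centre of the hand window in the guard's top, level with the top face (106 mm above the bench). The window is a rectangular hole 90 mm along the press's x and 100 mm along its y, in sheet 3 mm thick (rim 6 mm); it faces straight up, over the clamp handle
- clamp_handle (a joint): handle angle, rad: 0 open (sloping 26 degrees up towards the operator; starts at 0 to 0.12), 0.45 fully down on its stop, where it is level and the clamp's rubber foot sits on the strap. Stiff: it stays where it is left and takes about 3 to 5 N at the grip. Pivot 68 mm beyond the window centre along the press's +x, 50 mm above the bench
- grip_top (a point): top of the handle's grip, 25 mm from its free end; moves with it. The grip is a black rubber round bar, 18 mm thick, 70 mm long, along the press's x under the window, free end towards the operator. Fully down this point is 67 mm above the bench, 4 mm nearer the operator than the window centre; fully open 30 mm higher and 15 mm farther from the operator
- control_box: grey push-button box on the bench at the right of the press, 140 mm (x) by 80 mm (y), top 52 mm above the bench, fixed. Origin at its underside, middle. On top two black buttons in a row along its x: start nearer the operator, stop farther
- start_button (a joint): travel of the start button in m: 0 is out, 0.006 is fully in; a spring returns it, about 5 N presses it fully in. It goes straight down
- start_button_top (a point): centre of the top face of the start button: flat and round, 30 mm across, in a dark collar 46 mm across and 12 mm high; the button's top stands 18 mm above the box's top (70 mm above the bench), 36 mm from the box's middle on the operator's side
- stop_button (a joint): travel of the mushroom stop button in m, 0 out, 0.006 fully in; not to be pressed
- stop_top (a point): centre of the top of the mushroom-headed stop button, 40 mm across, 85 mm above the bench, 70 mm beyond the start button on the same box
- paint_pot: an open black plastic paint pot, 36 mm across, 22 mm high, between the press and the control box; origin at its underside
- small_pot: a smaller paint pot, 28 mm across, 20 mm high, also between the press and the control box, nearer the operator; origin at its underside
- dye_bottle: a brown glass dye bottle, 50 mm across, 120 mm high, standing beyond the control box; origin at its underside
- mallet: a white-headed mallet with a wooden handle, 215 mm long, 48 mm high, lying behind the press; origin near its middle, at table height
- snap_tin: a round steel tin, 68 mm across, 32 mm high, standing on the front left of the press base plate; origin at its underside
- slicker: a turned dark-wood edge slicker standing upright, 32 mm across, 88 mm high, on the press base plate left of the guard; origin at its underside

How it is judged:
On the way, in this order (a step that is already met when the one before it is completed fails the run):
1. the clamp handle is pressed down to its stop (value of joint clamp_handle above 0.415 rad), for 0.2 s.
2. the start button is pressed in (value of joint start_button above 0.004 m), for 0.1 s.
At the end, for the whole second after the job is handed in: The clamp handle is down on its stop (above 0.415 of 0.45 rad), the start button has been pressed (at least 4 of its 6 mm, 0.1 s) after that and is out again, the stop button is out, and every loose thing is within 20 mm of where it stood (value of joint clamp_handle above 0.415 rad and value of joint each of start_button, stop_button below 0.001 m and not (distance of any of paint_pot, small_pot, dye_bottle, mallet, snap_tin, slicker from where it was at the start of the episode above 0.02 m)); the robot touches nothing.
It fails at once if the robot touches the guard (contact force between any of the fingers, the arm and guard above 0.3 N).
It fails at once if the start button is pressed while the clamp is not fully down (value of joint start_button above 0.002 m and value of joint clamp_handle below 0.415 rad).
It fails at once if the mushroom stop button is pressed (value of joint stop_button above 0.002 m).
It fails at once if a loose thing on the bench is moved, lifted or knocked by more than 20 mm (distance of any of paint_pot, small_pot, dye_bottle, mallet, snap_tin, slicker from where it was at the start of the episode above 0.02 m).
It also fails if it takes over 42 s, if anything falls off the work surface, if the arm or the gripper's body presses on something with over 40 N, if the wrist force passes 120 N, or if a joint passes its speed limit or range.

ROBOT

A 7-joint arm with a two-finger parallel gripper is mounted at the origin on the work surface. World frame = base frame: x ahead of the robot, y to its left, z up, the work surface at z = 0. Lengths are in m, angles in rad, forces in N, time in s.
With the tool pointing down it reaches from about 0.35 to 0.9 m from the base axis. Payload 7.2 kg.
Tool frame: the origin (TCP) lies at the very end of the fingers, on their centre line; the grasp point (between the pads) lies 19 mm behind it; x points along the fingers, y is the direction in which the jaws open and shut, and the axes are right-handed (so a half turn about x gives the same grasp; the last joint's range is limited). The gripper opens to 85 mm and grips with 20 to 120 N. Pads are 22 mm wide; open, the fingers measure 114 mm over their backs; the gripper's body (76 mm by 85 mm) begins 54 mm behind the grasp point. The pads swing forward as they close: fully open they stand 13 mm farther back than shut.
Start: joints at [-1.223, 0.411, -0.013, 1.596, 0.006, 1.134, -0.082], TCP at [0.252, 0.572, 0.231] pointing down, gripper open.
Joint ranges: [-2.95, 2.95], [-0.29, 1.99], [-1.47, 1.44], [0.14, 2.54], [-1.03, 4.17], [0.13, 1.85], [-2.86, 2.86]. Speed limits (rad/s): [2.39, 2.39, 3.01, 3.01, 3.14, 3.14, 3.14].

INTERFACE

Orientations are given as a unit quaternion [x, y, z, w].
In Python, from rig import r, vision, order gives the robot as it stands. The module is installed in compiled form; this text tells all that it offers.
- The arm moves only by the shell command python3 -m handwheel 'ROWS' [FORCE]. ROWS is a JSON object of lists of equal length, an entry for each row: "xyz": the shift along the tool's x, y, z in mm, a list of three; "twist": the turn, a rotation vector about the tool's x, y, z in rad, a list of three; "grip": the closure, from 0 (fully open) to 1 (shut). In form: {"xyz": [[x, y, z], ...], "twist": [[wx, wy, wz], ...], "grip": [grip, ...]}. A call has exactly 8 rows; each row shifts and turns the commanded pose from where the row before left it, along the tool's axes as they then stand; what a row does not reach is not made up. A row lasts 1/8 s, in which the tool goes at most 62.5 mm and 10.7 degrees, less where a joint would pass 70% of its speed; a pose out of reach is approached as far as the arm can. A call is refused whole if a number of a shift passes 62.5 or a number of a turn 0.188, either way. A call with a gripper value outside its range is refused whole. The fingers move at their own pace and stop on an object; FORCE is the grip in N (left out, the last holds). Time passes only in rows, so rows that do not move let the fingers close, or fill a call up. It gives the time, the measured TCP pose, the force and the opening at its end, in the units of the state.
- r.sense(): the state, without advancing time (a new reading comes with each control period).
- vision.camera(name): name is "scene" or "side" or "wrist"; returns the picture (400x640x3 uint8, red, green, blue); there is no depth.
- vision.camera_info(name): a dict with "fov_y" (degrees; the focal length in pixels is half the picture's height over the tangent of half this angle, whatever the lens; pixels are square), "cx", "cy" (the principal point, pixels), "distortion" ([k1, k2, p1, p2, k3] as OpenCV has them; the pictures are not rectified), "xyz" and "orientation" of the camera in the world; the wrist camera has in their place "hand_eye" (4x4, takes a point from camera to tool coordinates, whose origin is the TCP and whose axes are the tool frame's). Camera axes: x right, y up, looking along -z (the intrinsics and any distortion apply to the point x, -y, -z); pixel columns grow to the right and rows downward; lengths in m; the calibration is good to about 2 mm. A picture is of the moment at which its call begins: read the wrist's pose just before it. camera_info takes no time and is no camera call.
- order.sign_off(): hands the job in, once; it reports no verdict.
The state is a dict: "time_s": time; "joint_pos": joint angles; "qvel": joint speeds; "tau": joint torques, N m; "position": TCP position; "tcp_rot": TCP orientation; "contact_force": force on the tool from outside, world axes, zero at the start; "torque": the same for the moment, N m; "grip_width": finger opening in m.
Only numpy, scipy, OpenCV 4.12 (cv2) and the standard library are available. Lean on these libraries where they do the work, as an engineer would, in place of code of your own. Each camera call takes 0.05 s, during which the arm holds its last target.

## Working session

There is one attempt and no reset: what is moved stays moved. The work goes in short steps, Python scripts to look and compute and a shell command to move; the robot and the scene stay as the last step left them, time stands still between calls to the robot, and variables do not carry over. Pictures are saved under pics/ and viewed, and the job is handed in when it is done.

```bash
mkdir -p pics
python3 - <<'E'
from rig import r, vision, order
import cv2, json
s=r.sense(); print(s)
for n in ["scene","side","wrist"]:
    print(n,vision.camera_info(n))
    cv2.imwrite(f"pics/{n}0.png",vision.camera(n)[:,:,::-1])
E
```

```text
{'time_s': 0.0, 'joint_pos': array([-1.22321846,  0.41190542, -0.01272665,  1.59703042,  0.00561381,
        1.1343323 , -0.08220746]), 'qvel': array([ 1.27790426e-03, -9.69055083e-05, -7.52168144e-04, -9.83718328e-04,
       -1.13698920e-03, -1.36718883e-03, -9.35009713e-04]), 'tau': array([-9.55803589e-04, -6.00611472e+01,  6.81507345e-01, -2.99421269e+01,
        1.38294775e-02,  1.04211739e-02, -3.72578393e-05]), 'position': array([0.25227106, 0.57127857, 0.23045515]), 'tcp_rot': array([ 0.14535585,  0.69196103, -0.14650514,  0.69180768]), 'contact_force': array([0.31421567, 0.04258592, 0.38030178]), 'torque': array([-0.00275536,  0.05057883,  0.03422008]), 'grip_width': 0.08538016240154353}
scene {'fov_y': 55.38709807961308, 'cx': 314.80235871458035, 'cy': 197.018627694171, 'distortion': array([-0.0818543,  0.       ,  0.       ,  0.       ,  0.       ]), 'xyz': array([ 0.9133956 , -0.37026097,  0.62480386]), 'orientation': array([0.33414569, 0.11187993, 0.30365835, 0.88522378])}
side {'fov_y': 53.21853441950313, 'cx': 317.36881685569233, 'cy': 204.74823031354688, 'distortion': array([-0.04852953,  0.        ,  0.        ,  0.        ,  0.        ]), 'xyz': array([0.51212713, 0.59857919, 0.7244474 ]), 'orientation': array([-0.02998108,  0.37397208,  0.92328411, -0.0824165 ])}
wrist {'fov_y': 67.18484820571513, 'cx': 319.9381361838435, 'cy': 199.7362500133285, 'distortion': array([-0.04078733,  0.        ,  0.        ,  0.        ,  0.        ]), 'hand_eye': array([[-9.64000304e-04,  2.91836647e-01, -9.56467690e-01,
        -1.42877380e-01],
       [ 9.99999480e-01,  5.99071458e-04, -8.25086728e-04,
        -6.08661690e-04],
       [ 3.32201950e-04, -9.56467988e-01, -2.91837073e-01,
        -7.48089545e-02],
       [ 0.00000000e+00,  0.00000000e+00,  0.00000000e+00,
         1.00000000e+00]])}
```

View pics/scene0.png

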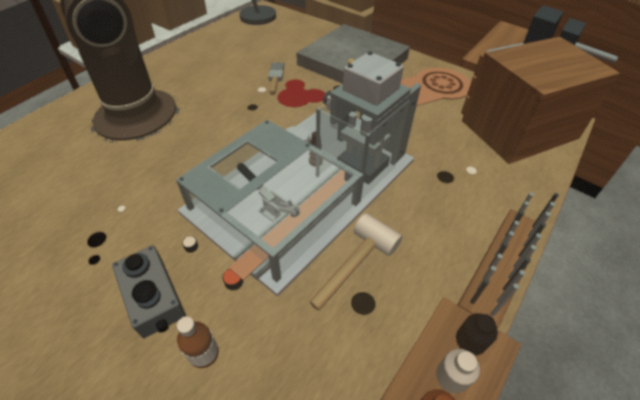

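View pics/side0.png

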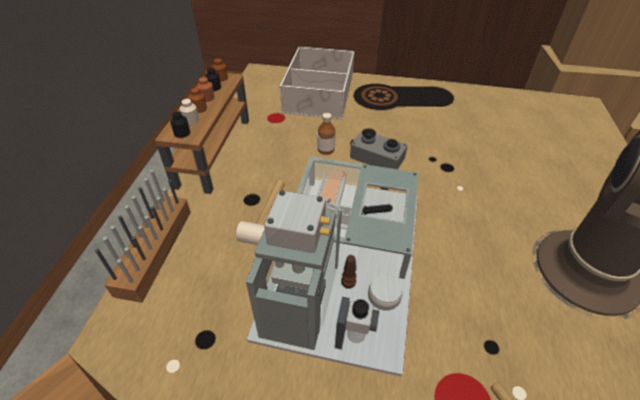

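View pics/wrist0.png

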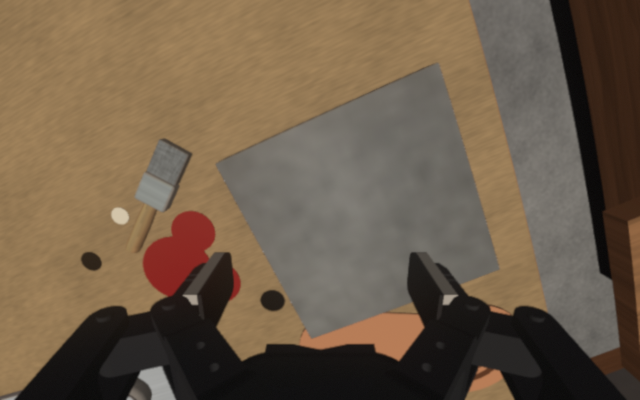

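```bash
cat > h.py <<'E'
import numpy as np, cv2
from scipy.spatial.transform import Rotation as R
from rig import vision
def K(i):
    f=200/np.tan(np.radians(i['fov_y'])/2); return np.array([[f,0,i['cx']],[0,f,i['cy']],[0,0,1.]])
def pose(n,st=None):
    i=vision.camera_info(n)
    if 'xyz' in i: return i,R.from_quat(i['orientation']).as_matrix(),np.array(i['xyz'])
    T=np.eye(4);T[:3,:3]=R.from_quat(st['tcp_rot']).as_matrix();T[:3,3]=st['position'];T=T@i['hand_eye']
    return i,T[:3,:3],T[:3,3]
def ray(n,uv,st=None):
    i,Rm,t=pose(n,st)
    p=cv2.undistortPoints(np.array(uv,float).reshape(-1,1,2),K(i),i['distortion'],None,None,None).reshape(-1,2)
    d=np.c_[p[:,0],-p[:,1],-np.ones(len(p))]@Rm.T
    return t,d
def onplane(n,uv,z,st=None):
    t,d=ray(n,uv,st); return t+d*((z-t[2])/d[:,2])[:,None]
def proj(n,P,st=None):
    i,Rm,t=pose(n,st); c=(np.atleast_2d(P)-t)@Rm; c=c*[1,-1,-1]
    return cv2.projectPoints(c.reshape(-1,1,3),np.zeros(3),np.zeros(3),K(i),i['distortion'])[0].reshape(-1,2)
E
python3 - <<'E'
import cv2
a=cv2.imread('pics/scene0.png');b=cv2.imread('pics/side0.png')
def crop(im,x,y,w,h,s,n):
    c=cv2.resize(im[y:y+h,x:x+w],None,fx=s,fy=s,interpolation=cv2.INTER_CUBIC);cv2.imwrite(n,c)
crop(a,80,110,200,150,4,'pics/s1.png')
crop(b,300,110,140,150,4,'pics/b1.png')
crop(a,80,220,160,150,4,'pics/s2.png')
E
```

```text
(no output)
```

View pics/s1.png

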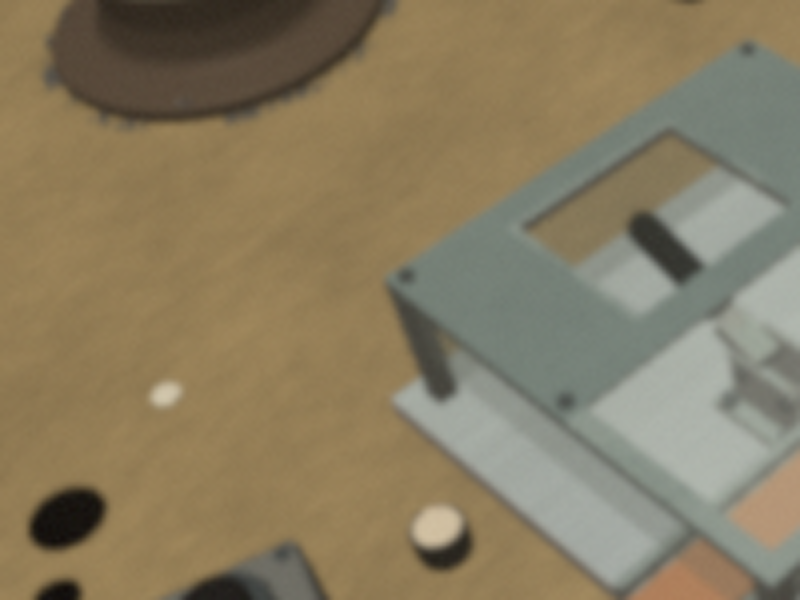

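View pics/b1.png

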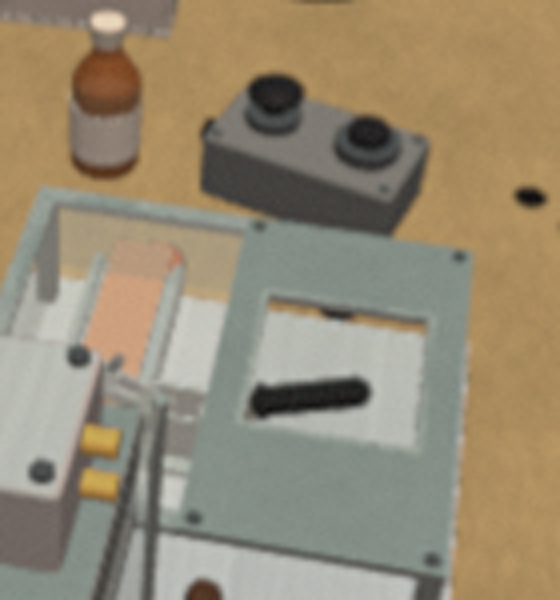

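View pics/s2.png

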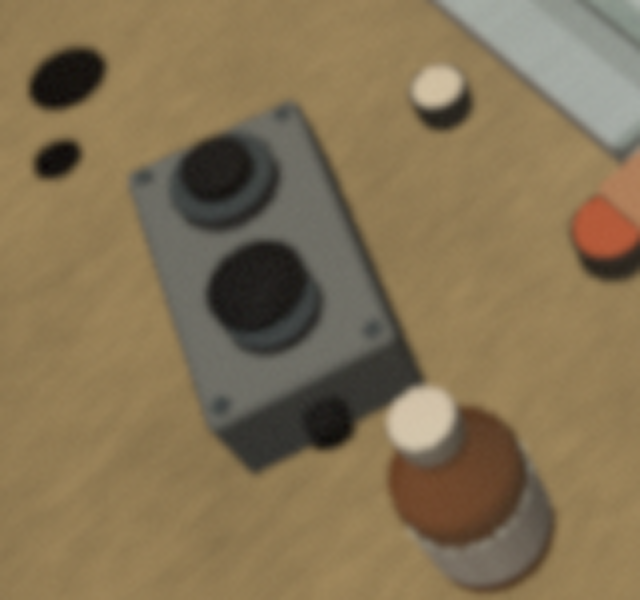

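Run:
```python
from h import *
f=lambda L,x,y,s=4:[((u+.5)/s-.5+x,(v+.5)/s-.5+y) for u,v in L]
np.set_printoptions(precision=4,suppress=True)
A=onplane('scene',f([(520,228),(670,130),(790,208),(637,318)],80,110),.106);print(A,A.mean(0))
B=onplane('side',f([(270,294),(432,318),(418,450),(245,415)],300,110),.106);print(B,B.mean(0))
for Q in(A,B): print([np.linalg.norm(Q[i]-Q[i-1]).round(4) for i in range(4)])
print('guard bolts',onplane('scene',f([(405,275),(748,48),(566,401)],80,110),.106),onplane('side',f([(259,227),(459,257),(193,518),(432,560)],300,110),.106))
print('start',onplane('scene',f([(217,165)],80,220),.07),onplane('side',f([(369,131)],300,110),.07))
print('stop',onplane('scene',f([(258,285)],80,220),.085),onplane('side',f([(275,92)],300,110),.085))
print('box corners',onplane('scene',f([(132,176),(295,103),(393,347),(212,428)],80,220),.052))
print('pots',onplane('scene',f([(440,86)],80,220),.02),onplane('scene',f([(605,228)],80,220),.022))
print('grip free end',onplane('scene',f([(648,225)],80,110),.09),onplane('side',f([(358,392)],300,110),.09))
```

```text
[[ 0.4258 -0.0731  0.106 ]
 [ 0.4326  0.0246  0.106 ]
 [ 0.5211  0.0188  0.106 ]
 [ 0.5141 -0.0799  0.106 ]] [ 0.4734 -0.0274  0.106 ]
[[ 0.5132 -0.0796  0.106 ]
 [ 0.4215 -0.0765  0.106 ]
 [ 0.4268  0.0253  0.106 ]
 [ 0.5179  0.0168  0.106 ]] [ 0.4699 -0.0285  0.106 ]
[np.float64(0.0886), np.float64(0.0979), np.float64(0.0887), np.float64(0.099)]
[np.float64(0.0966), np.float64(0.0918), np.float64(0.102), np.float64(0.0915)]
guard bolts [[ 0.4062 -0.1288  0.106 ]
 [ 0.4178  0.1004  0.106 ]
 [ 0.5248 -0.1345  0.106 ]] [[ 0.5249 -0.1371  0.106 ]
 [ 0.4068 -0.1318  0.106 ]
 [ 0.5364  0.0913  0.106 ]
 [ 0.4181  0.0967  0.106 ]]
start [[ 0.462  -0.2903  0.07  ]] [[ 0.4616 -0.2933  0.07  ]]
stop [[ 0.534  -0.3152  0.085 ]] [[ 0.5277 -0.3048  0.085 ]]
box corners [[ 0.4219 -0.3156  0.052 ]
 [ 0.4478 -0.245   0.052 ]
 [ 0.5774 -0.2937  0.052 ]
 [ 0.5481 -0.362   0.052 ]]
pots [[ 0.4697 -0.1873  0.02  ]] [[ 0.5895 -0.1924  0.022 ]]
grip free end [[ 0.4606 -0.0225  0.09  ]] [[ 0.4584 -0.0267  0.09  ]]
```

```bash
cat > plan.py <<'E'
from h import *
from rig import r
np.set_printoptions(precision=4,suppress=True)
import sys
s=r.sense();M=R.from_quat(s['tcp_rot']).as_matrix()
print('t',s['time_s'],'pos',s['position'],'F',s['contact_force'],'grip',s['grip_width'],'q',s['joint_pos']);print(M)
yaw=float(sys.argv[1])  # desired direction of tool y, deg in world
y=np.array([np.cos(np.radians(yaw)),np.sin(np.radians(yaw)),0]);x=np.array([0,0,-1.])
T=np.c_[x,y,np.cross(x,y)]
print('twist total',R.from_matrix(M.T@T).as_rotvec())
if len(sys.argv)>2:
    g=np.array(eval(sys.argv[2])); print('shift in current tool mm',1e3*M.T@(g-s['position']),'after turn',1e3*T.T@(g-s['position']))
E
python3 plan.py -92.9 '[.4717,-.028,.40]'; python3 plan.py 87.1 '[.4717,-.028,.40]'
```

```text
t 0.15 pos [0.2523 0.5714 0.2306] F [ 0.8508  0.4038 -0.2131] grip 0.0851464515711182 q [-1.2231  0.4117 -0.0127  1.5969  0.0056  1.1343 -0.0822]
[[-0.0004  0.4039  0.9148]
 [-0.0012  0.9148 -0.4039]
 [-1.     -0.0013  0.0001]]
twist total [2.7764 0.0018 0.0002]
shift in current tool mm [-168.753  -459.9049  442.7755] after turn [-169.3757  587.4991 -249.3932]
t 0.15 pos [0.2523 0.5714 0.2306] F [ 0.8508  0.4038 -0.2131] grip 0.0851464515711182 q [-1.2231  0.4117 -0.0127  1.5969  0.0056  1.1343 -0.0822]
[[-0.0004  0.4039  0.9148]
 [-0.0012  0.9148 -0.4039]
 [-1.     -0.0013  0.0001]]
twist total [-0.3652 -0.0001  0.0013]
shift in current tool mm [-168.753  -459.9049  442.7755] after turn [-169.3757 -587.4991  249.3932]
```

```bash
python3 -m handwheel '{"xyz":[[-56,0,0],[-56,0,0],[-57,0,0],[0,-50,20],[0,-60,26],[0,-60,26],[0,-60,26],[0,-60,26]],"twist":[[-0.122,0,0],[-0.122,0,0],[-0.121,0,0],[0,0,0],[0,0,0],[0,0,0],[0,0,0],[0,0,0]],"grip":[1,1,1,1,1,1,1,1]}' 30; python3 plan.py 87.1 '[.4717,-.028,.40]'
```

```text
time_s: 1.15
position: [0.3579, 0.2845, 0.4002]
tcp_rot: [0.018, 0.707, -0.018, 0.707]
contact_force: [1.6, -0.0, -0.3]
grip_width: 0.0002
t 1.15 pos [0.3579 0.2845 0.4002] F [ 1.5654 -0.0068 -0.3086] grip 0.00022955661104028728 q [-0.8594  0.0087  0.0829  1.7105 -0.0008  1.4222  0.7435]
[[ 0.0001  0.0509  0.9987]
 [ 0.0002  0.9987 -0.0509]
 [-1.      0.0002  0.    ]]
twist total [-0.0003  0.     -0.0002]
shift in current tool mm [   0.1594 -306.292   129.5575] after turn [   0.2163 -306.3298  129.4682]
```

```bash
python3 -m handwheel '{"xyz":[[0,-51,22],[0,-51,22],[0,-51,22],[0,-51,22],[0,-51,22],[0,-51,19.5],[0,0,0],[0,0,0]],"twist":[[0,0,0],[0,0,0],[0,0,0],[0,0,0],[0,0,0],[0,0,0],[0,0,0],[0,0,0]],"grip":[1,1,1,1,1,1,1,1]}' 30
python3 - <<'E'
from h import *
from rig import r
import pickle
s=r.sense();w=vision.camera('wrist');pickle.dump(s,open('s1.pkl','wb'))
cv2.imwrite('pics/w1.png',w[:,:,::-1])
cv2.imwrite('pics/sd1.png',vision.camera('side')[:,:,::-1])
E
python3 plan.py 87.1 '[.4717,-.028,.40]'
```

```text
time_s: 2.15
position: [0.4711, -0.0248, 0.4]
tcp_rot: [0.018, 0.707, -0.018, 0.707]
contact_force: [-0.2, 1.2, -1.0]
grip_width: 0.0003
t 2.25 pos [ 0.4711 -0.024   0.4001] F [-0.8395 -0.0401  0.1478] grip -7.2611357107871875e-06 q [-0.5059  0.0196  0.4702  1.7022 -0.0094  1.4224  1.4879]
[[-0.0005  0.0484  0.9988]
 [ 0.0004  0.9988 -0.0484]
 [-1.      0.0004 -0.0005]]
twist total [ 0.0022 -0.0005 -0.0004]
shift in current tool mm [ 0.0953 -3.9277  0.8178] after turn [ 0.0971 -3.9259  0.8262]
```

View pics/w1.png

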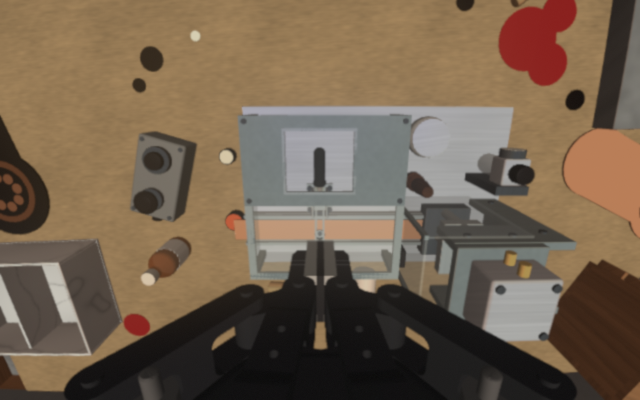

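View pics/sd1.png

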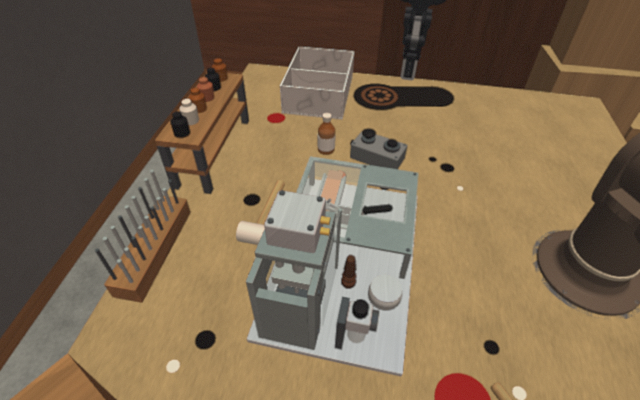

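Run:
```python
import cv2
b=cv2.imread('pics/w1.png')
def crop(im,x,y,w,h,s,n):
    c=cv2.resize(im[y:y+h,x:x+w],None,fx=s,fy=s,interpolation=cv2.INTER_CUBIC);cv2.imwrite(n,c)
crop(b,230,100,190,110,4,'pics/w1a.png')
crop(b,110,110,140,130,4,'pics/w1b.png')
```

```text
(no output)
```

View pics/w1a.png

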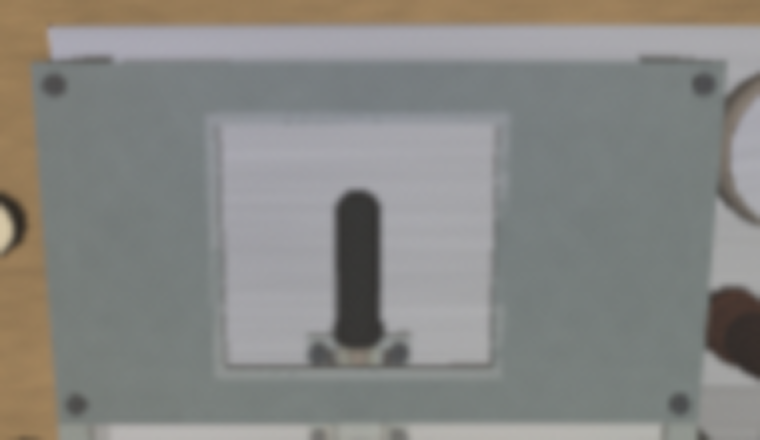

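View pics/w1b.png

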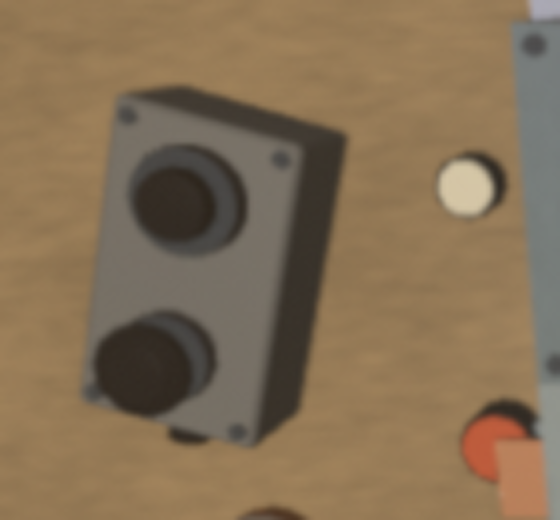

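Run:
```python
from h import *
import pickle
s=pickle.load(open('s1.pkl','rb'))
f=lambda L,x,y,s=4:[((u+.5)/s-.5+x,(v+.5)/s-.5+y) for u,v in L]
np.set_printoptions(precision=4,suppress=True)
A=onplane('wrist',f([(220,123),(495,123),(490,367),(226,367)],230,100),.106,s);print(A,A.mean(0),[np.linalg.norm(A[i]-A[i-1]).round(4) for i in range(4)])
print('bolts',onplane('wrist',f([(54,84),(704,84),(76,404),(680,404)],230,100),.106,s))
print('grip end/base',onplane('wrist',f([(358,192)],230,100),.095,s),onplane('wrist',f([(358,335)],230,100),.07,s))
print('start',onplane('wrist',f([(173,204)],110,110),.07,s),'stop',onplane('wrist',f([(144,368)],110,110),.085,s))
print('tcp px',proj('wrist',s['position'],s))
```

```text
[[ 0.4238 -0.0725  0.106 ]
 [ 0.4288  0.025   0.106 ]
 [ 0.5186  0.0214  0.106 ]
 [ 0.5135 -0.0778  0.106 ]] [ 0.4712 -0.026   0.106 ] [np.float64(0.0899), np.float64(0.0977), np.float64(0.0899), np.float64(0.0993)]
bolts [[ 0.4072 -0.13    0.106 ]
 [ 0.4188  0.0992  0.106 ]
 [ 0.5251 -0.1361  0.106 ]
 [ 0.537   0.0935  0.106 ]]
grip end/base [[ 0.4521 -0.0249  0.095 ]] [[ 0.5126 -0.0281  0.07  ]]
start [[ 0.4612 -0.2916  0.07  ]] stop [[ 0.5244 -0.3091  0.085 ]]
tcp px [[320.6455 256.6038]]
```

```bash
python3 -m handwheel '{"xyz":[[45,-2.5,-1],[50,0,0],[50,0,0],[50,0,0],[45,0,0],[30,0,0],[0,0,0],[0,0,0]],"twist":[[0.002,0,0],[0,0,0],[0,0,0],[0,0,0],[0,0,0],[0,0,0],[0,0,0],[0,0,0]],"grip":[1,1,1,1,1,1,1,1]}' 30
python3 - <<'E'
from h import *
from rig import r
import pickle
for n in('wrist','side','scene'):
  cv2.imwrite(f'pics/{n}2.png',vision.camera(n)[:,:,::-1])
def crop(im,x,y,w,h,s):return cv2.resize(im[y:y+h,x:x+w],None,fx=s,fy=s,interpolation=cv2.INTER_CUBIC)
a=crop(cv2.imread('pics/side2.png'),280,50,190,190,3);b=crop(cv2.imread('pics/scene2.png'),170,60,150,190,3)
cv2.imwrite('pics/c2.png',cv2.resize(np.hstack([a,b]),None,fx=.78,fy=.78))
E
python3 plan.py 87.1 '[.470,-.0265,.064]'
```

```text
time_s: 3.25
position: [0.4709, -0.0273, 0.1313]
tcp_rot: [0.018, 0.706, -0.018, 0.707]
contact_force: [0.9, 0.6, 0.3]
grip_width: 0.0002
t 3.4 pos [ 0.4712 -0.0277  0.1316] F [-0.0913 -0.759   0.6121] grip -1.4645915139421499e-05 q [-0.4252  0.2873  0.4567  2.0924 -0.1769  0.7954  1.6578]
[[ 0.0025  0.0523  0.9986]
 [ 0.0007  0.9986 -0.0523]
 [-1.      0.0008  0.0025]]
twist total [-0.0018  0.0025 -0.0008]
shift in current tool mm [67.6414  1.0544 -1.3809] after turn [67.6438  1.1117 -1.2106]
```

View pics/wrist2.png

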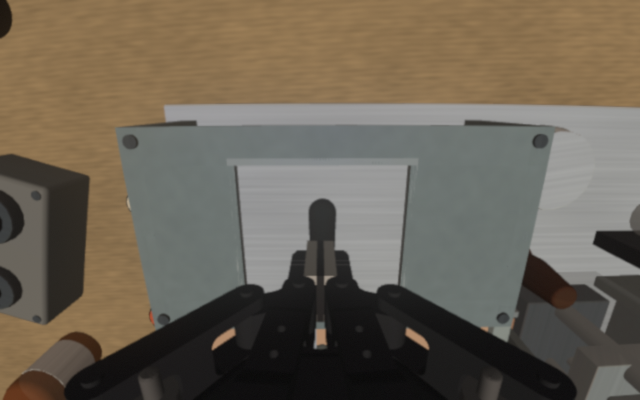

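View pics/c2.png

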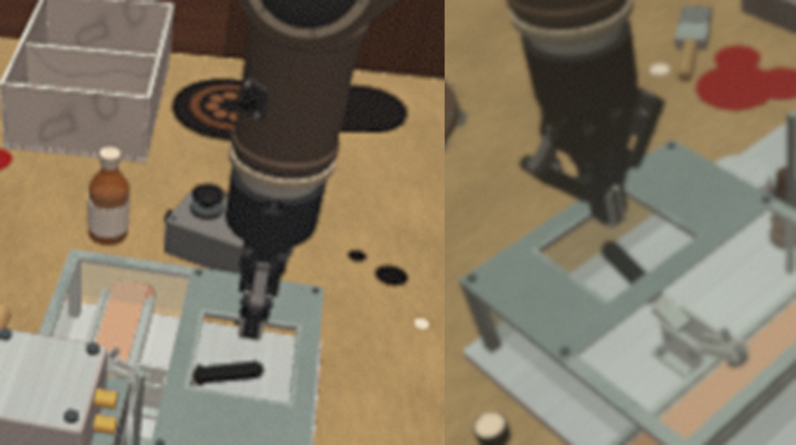

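```bash
python3 -m handwheel '{"xyz":[[14,1,-1],[14,0,0],[10,0,0],[8,0,0],[8,0,0],[6,0,0],[0,0,0],[0,0,0]],"twist":[[-0.002,0.0025,0],[0,0,0],[0,0,0],[0,0,0],[0,0,0],[0,0,0],[0,0,0],[0,0,0]],"grip":[1,1,1,1,1,1,1,1]}' 30;python3 plan.py 87.1 '[.470,-.0265,.064]'
```

```text
time_s: 4.4
position: [0.4693, -0.027, 0.07]
tcp_rot: [0.018, 0.708, -0.018, 0.706]
contact_force: [-0.3, -0.2, 0.3]
grip_width: -0.0002
t 4.4 pos [ 0.4693 -0.027   0.07  ] F [-0.3003 -0.1506  0.3434] grip -0.00016212318216810497 q [-0.3788  0.3936  0.4108  2.1398 -0.2535  0.6562  1.7263]
[[-0.0025  0.051   0.9987]
 [-0.0001  0.9987 -0.051 ]
 [-1.     -0.0002 -0.0025]]
twist total [-0.0004 -0.0025  0.0002]
shift in current tool mm [6.0274 0.5873 0.726 ] after turn [6.0293 0.5855 0.7112]
```

```bash
python3 -m handwheel '{"xyz":[[2,0,0],[1,0,0],[1,0,0],[1,0,0],[0,0,0],[0,0,0],[0,0,0],[0,0,0]],"twist":[[0,0,0],[0,0,0],[0,0,0],[0,0,0],[0,0,0],[0,0,0],[0,0,0],[0,0,0]],"grip":[1,1,1,1,1,1,1,1]}' 30;python3 plan.py 87.1 '[.470,-.0265,.064]'
```

```text
time_s: 5.4
position: [0.4693, -0.0269, 0.0666]
tcp_rot: [0.018, 0.708, -0.018, 0.706]
contact_force: [-6.9, 0.9, 21.3]
grip_width: 0.0001
t 5.4 pos [ 0.4693 -0.0269  0.0666] F [-6.9109  0.8717 21.3115] grip 0.0001031568526974618 q [-0.3743  0.3994  0.4065  2.1422 -0.2597  0.6477  1.7321]
[[-0.0018  0.051   0.9987]
 [ 0.0012  0.9987 -0.051 ]
 [-1.      0.0011 -0.0019]]
twist total [-0.0004 -0.0019 -0.0011]
shift in current tool mm [2.6123 0.4225 0.6785] after turn [2.6131 0.4252 0.6737]
```

Run:
```python
from h import *
for n in('wrist','side','scene'):
  cv2.imwrite(f'pics/{n}3.png',vision.camera(n)[:,:,::-1])
def crop(im,x,y,w,h,s):return cv2.resize(im[y:y+h,x:x+w],None,fx=s,fy=s,interpolation=cv2.INTER_CUBIC)
a=crop(cv2.imread('pics/side3.png'),280,90,190,190,3);b=crop(cv2.imread('pics/scene3.png'),170,60,150,190,3)
cv2.imwrite('pics/c3.png',cv2.resize(np.hstack([a,b]),None,fx=.78,fy=.78))
```

```text
(no output)
```

View pics/c3.png

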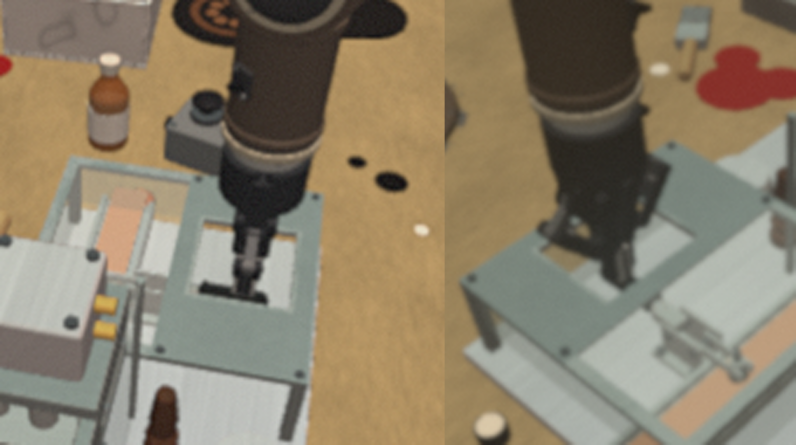

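View pics/wrist3.png

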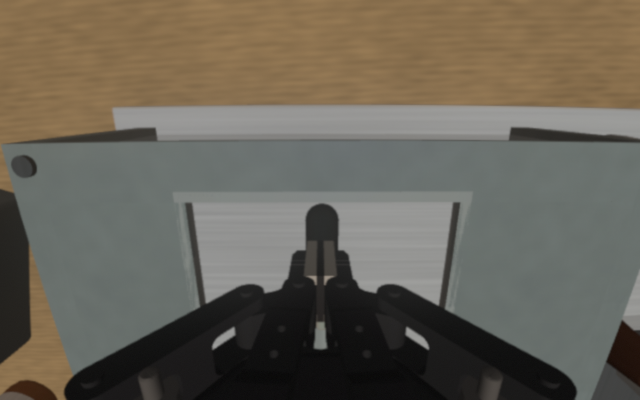

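```bash
python3 -m handwheel '{"xyz":[[-3,0,0],[-10,0,0],[-25,0,0],[-35,0,0],[-45,0,0],[-50,0,0],[-30,0,0],[0,0,0]],"twist":[[0,0,0],[0,0,0],[0,0,0],[0,0,0],[0,0,0],[0,0,0],[0,0,0],[0,0,0]],"grip":[1,1,1,1,1,1,1,1]}' 30;python3 - <<'E'
from h import *
for n in('wrist','side','scene'):
  cv2.imwrite(f'pics/{n}4.png',vision.camera(n)[:,:,::-1])
def crop(im,x,y,w,h,s):return cv2.resize(im[y:y+h,x:x+w],None,fx=s,fy=s,interpolation=cv2.INTER_CUBIC)
a=crop(cv2.imread('pics/side4.png'),280,90,190,190,3);b=crop(cv2.imread('pics/scene4.png'),170,60,150,190,3)
cv2.imwrite('pics/c4.png',cv2.resize(np.hstack([a,b]),None,fx=.78,fy=.78))
E
python3 plan.py 87.1 '[.461,-.2917,.20]'
```

```text
time_s: 6.55
position: [0.4708, -0.027, 0.2658]
tcp_rot: [0.018, 0.706, -0.017, 0.708]
contact_force: [-0.0, 0.1, -0.5]
grip_width: -0.0001
t 6.7 pos [ 0.469  -0.0269  0.2625] F [0.0075 0.4541 0.747 ] grip 0.00010831671155776963 q [-0.4985  0.1106  0.4999  1.938  -0.0591  1.1109  1.5454]
[[-0.0037  0.0507  0.9987]
 [ 0.      0.9987 -0.0507]
 [-1.     -0.0001 -0.0037]]
twist total [-0.0001 -0.0037  0.0001]
shift in current tool mm [  62.5571 -264.89      5.6431] after turn [  62.5399 -264.8994    5.3873]
```

View pics/wrist4.png

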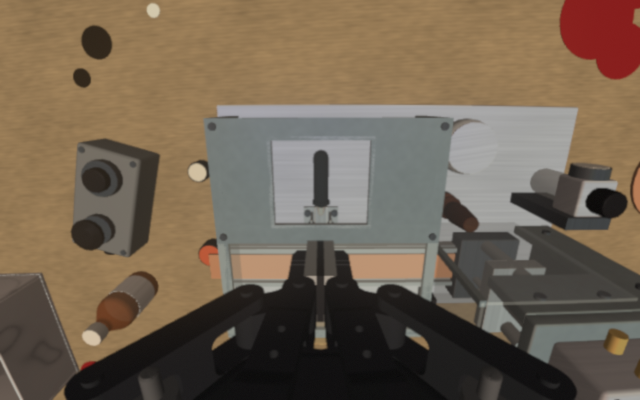

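View pics/c4.png

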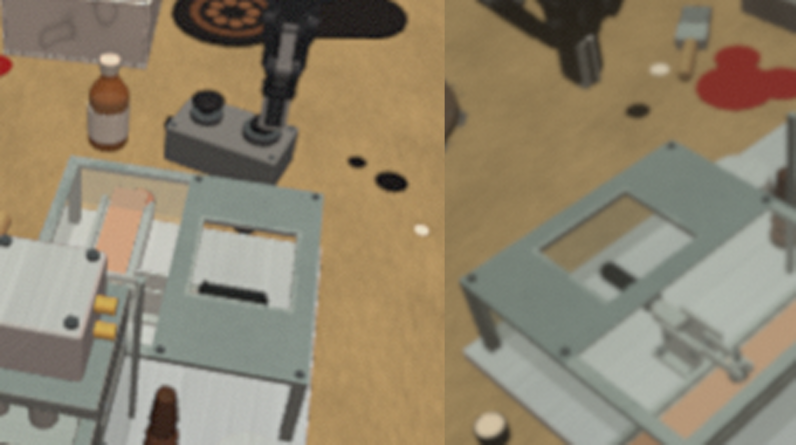

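```bash
python3 -m handwheel '{"xyz":[[0,-30,0],[0,-47,1],[0,-50,1],[0,-50,1],[0,-50,1],[0,-38,1],[0,0,0],[0,0,0]],"twist":[[0,0,0],[0,0,0],[0,0,0],[0,0,0],[0,0,0],[0,0,0],[0,0,0],[0,0,0]],"grip":[1,1,1,1,1,1,1,1]}' 30;python3 - <<'E'
from h import *
from rig import r
import pickle
s=r.sense();w=vision.camera('wrist');pickle.dump(s,open('s5.pkl','wb'));cv2.imwrite('pics/w5.png',w[:,:,::-1])
E
python3 plan.py 87.1 '[.461,-.2917,.20]'
```

```text
time_s: 7.7
position: [0.4608, -0.291, 0.2621]
tcp_rot: [0.018, 0.709, -0.018, 0.705]
contact_force: [0.7, 0.1, -0.4]
grip_width: 0.0003
t 7.75 pos [ 0.4611 -0.2905  0.2623] F [1.0176 0.1011 0.9264] grip 0.00018418691883421903 q [-0.072   0.2832  0.6834  1.7818 -0.1933  1.149   2.1935]
[[-0.0041  0.0496  0.9988]
 [ 0.0013  0.9988 -0.0496]
 [-1.      0.001  -0.0041]]
twist total [ 0.001  -0.0041 -0.001 ]
shift in current tool mm [62.3387 -1.2761  0.1836] after turn [62.3403 -1.2109 -0.0721]
```

View pics/w5.png

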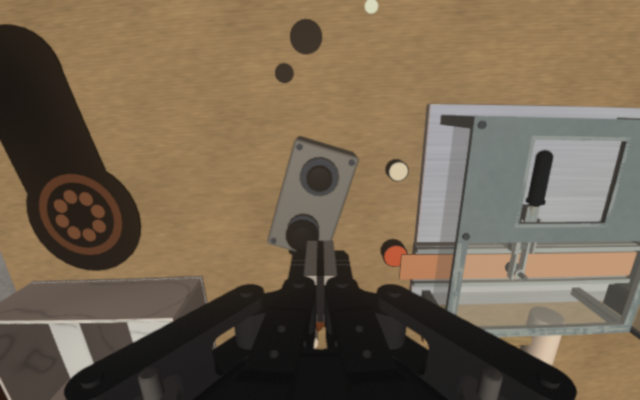

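Run:
```python
from h import *
import pickle
s=pickle.load(open('s5.pkl','rb'))
im=cv2.imread('pics/w5.png')
cv2.imwrite('pics/w5a.png',cv2.resize(im[130:260,260:370],None,fx=4,fy=4,interpolation=cv2.INTER_CUBIC))
g=cv2.cvtColor(im,cv2.COLOR_BGR2GRAY)[155:200,295:345]
m=(g<52).astype('uint8');n,l,st,c=cv2.connectedComponentsWithStats(m)
for k in range(1,n):
  if st[k,4]>100:
    p=c[k]+[295,155];print(st[k],p,onplane('wrist',[p],.07,s))
```

```text
[ 12  11  25  25 466] [318.96351931 178.52360515] [[ 0.46189996 -0.29208539  0.07      ]]
```

View pics/w5a.png

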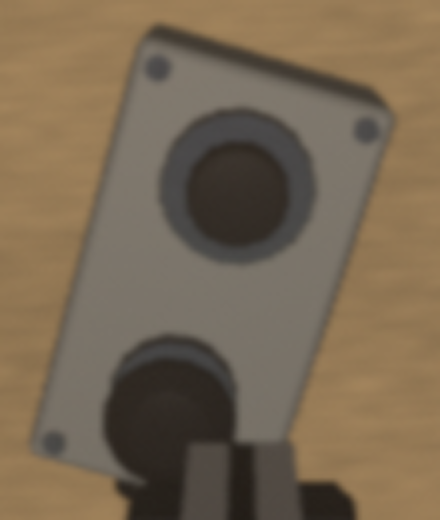

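```bash
python3 -m handwheel '{"xyz":[[30,-1.5,0.5],[45,0,0],[45,0,0],[35,0,0],[20,0,0],[8,0,0],[0,0,0],[0,0,0]],"twist":[[0,-0.004,0],[0,0,0],[0,0,0],[0,0,0],[0,0,0],[0,0,0],[0,0,0],[0,0,0]],"grip":[1,1,1,1,1,1,1,1]}' 30;
python3 plan.py 87.1 '[.4617,-.292,.064]'
python3 - <<'E'
from h import *
a=vision.camera('scene')[:,:,::-1];b=vision.camera('side')[:,:,::-1]
f=lambda i:cv2.resize(i,(400,400))
cv2.imwrite('pics/c6.png',np.hstack([f(a[200:360,60:220]),f(b[70:230,300:460])]))
E
```

```text
time_s: 8.75
position: [0.4624, -0.2934, 0.0812]
tcp_rot: [0.018, 0.706, -0.018, 0.708]
contact_force: [-1.0, 0.8, -0.1]
grip_width: 0.0
t 8.75 pos [ 0.4624 -0.2934  0.0812] F [-0.9983  0.7946 -0.1479] grip 3.102592727968925e-05 q [ 0.047   0.5112  0.5705  1.9619 -0.3891  0.7745  2.362 ]
[[ 0.0029  0.0503  0.9987]
 [-0.0005  0.9987 -0.0503]
 [-1.     -0.0003  0.0029]]
twist total [0.0003 0.0029 0.0003]
shift in current tool mm [17.1741  1.33   -0.8311] after turn [17.1769  1.3244 -0.7814]
```

View pics/c6.png

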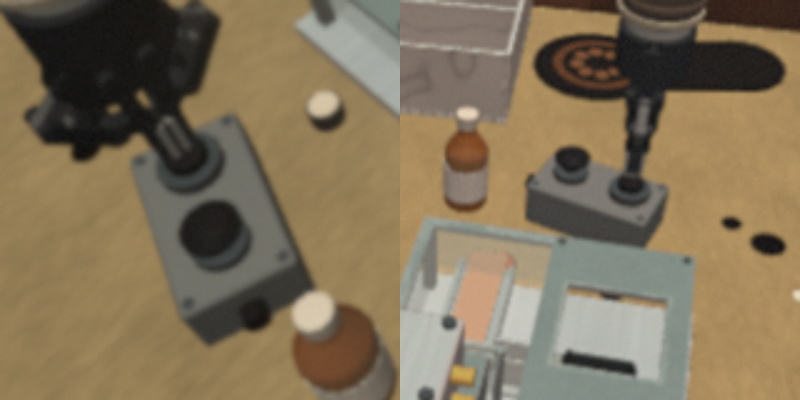

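Centred over the start button. Press to about z 0.064.

```bash
python3 -m handwheel '{"xyz":[[8,1,-0.5],[4,0,0],[3,0,0],[2,0,0],[1,0,0],[0,0,0],[0,0,0],[0,0,0]],"twist":[[0,0.003,0],[0,0,0],[0,0,0],[0,0,0],[0,0,0],[0,0,0],[0,0,0],[0,0,0]],"grip":[1,1,1,1,1,1,1,1]}' 30;
python3 plan.py 87.1 '[.4617,-.292,.064]'
```

```text
time_s: 9.85
position: [0.4621, -0.2928, 0.0671]
tcp_rot: [0.019, 0.706, -0.017, 0.708]
contact_force: [-14.3, 10.7, 59.5]
grip_width: 0.0001
t 9.85 pos [ 0.4621 -0.2928  0.0671] F [-14.2605  10.7271  59.5166] grip 0.00012475508560608596 q [ 0.0606  0.532   0.555   1.97   -0.4086  0.7492  2.3772]
[[ 0.0027  0.0516  0.9987]
 [ 0.0023  0.9987 -0.0516]
 [-1.      0.0025  0.0026]]
twist total [-0.001   0.0026 -0.0025]
shift in current tool mm [ 3.084   0.7298 -0.4765] after turn [ 3.0834  0.738  -0.4677]
```

Run:
```python
from h import *
from rig import r
a=vision.camera('scene')[:,:,::-1];b=vision.camera('side')[:,:,::-1]
f=lambda i:cv2.resize(i,(400,400),interpolation=cv2.INTER_CUBIC)
cv2.imwrite('pics/c7.png',np.hstack([f(a[225:305,95:175]),f(b[105:185,340:420])]))
for i in range(2):
  s=r.sense();print(s['position'],s['contact_force']);
```

```text
[ 0.46212792 -0.29279587  0.06710576] [-14.07196228  10.65213359  59.80317002]
[ 0.46212792 -0.29279587  0.06710576] [-14.07196228  10.65213359  59.80317002]
```

View pics/c7.png

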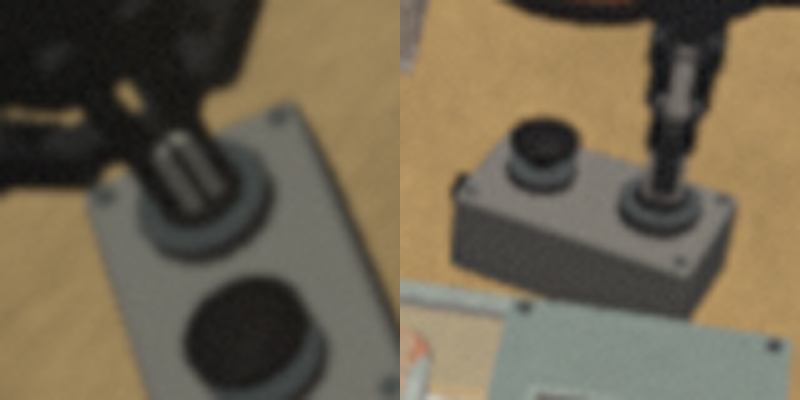

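```bash
python3 - <<'E'
from h import *
from rig import r
s=r.sense();print(s['torque'],s['contact_force'],s['position'],s['joint_pos'])
E
python3 -m handwheel '{"xyz":[[-1,0,0],[-1,0,0],[-1,0,0],[0,0,0],[0,0,0],[0,0,0],[0,0,0],[0,0,0]],"twist":[[0,0,0],[0,0,0],[0,0,0],[0,0,0],[0,0,0],[0,0,0],[0,0,0],[0,0,0]],"grip":[1,1,1,1,1,1,1,1]}' 30
python3 - <<'E'
from h import *
from rig import r
s=r.sense();print(s['torque'],s['contact_force'],s['position'])
E
```

```text
[ 2.41818985  3.17285788 -0.03239157] [-14.07196228  10.65213359  59.80317002] [ 0.46212792 -0.29279587  0.06710576] [ 0.06061346  0.53199653  0.55500884  1.96997821 -0.40863405  0.7491939
  2.37718642]
time_s: 10.95
position: [0.462, -0.2927, 0.0677]
tcp_rot: [0.018, 0.707, -0.018, 0.707]
contact_force: [-6.2, 5.4, 30.8]
grip_width: 0.0002
[ 1.18374953  1.35763436 -0.02171987] [-6.15889282  5.41486974 30.83083378] [ 0.46199019 -0.29265713  0.06766378]
```

```bash
python3 -m handwheel '{"xyz":[[-2.5,0,0],[0,0,0],[0,0,0],[0,0,0],[0,0,0],[0,0,0],[0,0,0],[0,0,0]],"twist":[[0,0,0],[0,0,0],[0,0,0],[0,0,0],[0,0,0],[0,0,0],[0,0,0],[0,0,0]],"grip":[1,1,1,1,1,1,1,1]}' 30
python3 -m handwheel '{"xyz":[[-2,0,0],[0,0,0],[0,0,0],[0,0,0],[0,0,0],[0,0,0],[0,0,0],[0,0,0]],"twist":[[0,0,0],[0,0,0],[0,0,0],[0,0,0],[0,0,0],[0,0,0],[0,0,0],[0,0,0]],"grip":[1,1,1,1,1,1,1,1]}' 30
python3 -m handwheel '{"xyz":[[-2,0,0],[0,0,0],[0,0,0],[0,0,0],[0,0,0],[0,0,0],[0,0,0],[0,0,0]],"twist":[[0,0,0],[0,0,0],[0,0,0],[0,0,0],[0,0,0],[0,0,0],[0,0,0],[0,0,0]],"grip":[1,1,1,1,1,1,1,1]}' 30
```

```text
time_s: 11.95
position: [0.4619, -0.2926, 0.0681]
tcp_rot: [0.018, 0.707, -0.018, 0.707]
contact_force: [-0.1, -0.1, 7.2]
grip_width: 0.0001
time_s: 12.95
position: [0.4614, -0.2924, 0.0698]
tcp_rot: [0.018, 0.707, -0.018, 0.706]
contact_force: [3.5, -0.7, 3.8]
grip_width: 0.0003
time_s: 13.95
position: [0.461, -0.2923, 0.0716]
tcp_rot: [0.018, 0.708, -0.018, 0.706]
contact_force: [0.1, -0.8, 2.0]
grip_width: -0.0
```

```bash
python3 -m handwheel '{"xyz":[[-5,0,0],[-15,0,0],[-30,0,0],[-40,0,0],[-40,0,0],[-40,0,0],[-10,0,0],[0,0,0]],"twist":[[0,0,0],[0,0,0],[0,0,0],[0,0,0],[0,0,0],[0,0,0],[0,0,0],[0,0,0]],"grip":[1,1,1,1,1,1,1,1]}' 30
python3 - <<'E'
from h import *
from rig import r
s=r.sense();w=vision.camera('wrist')
cv2.imwrite('pics/w8.png',w[:,:,::-1])
a=vision.camera('scene')[:,:,::-1];cv2.imwrite('pics/s8.png',a)
b=vision.camera('side')[:,:,::-1];cv2.imwrite('pics/sd8.png',b)
W=np.array([.4715,-.027,0]);y=np.radians(-2.9);X=np.array([np.cos(y),np.sin(y),0])
# grip end for joint q: pivot +68,z50 ; grip_top at q=.45 rel pivot (-72,+17), free end axis (-97,+8)
Q=[]
for q in (0.45,.40,.3,0.05):
  d=.45-q; 
  v=np.array([-.097,.008]); c,sn=np.cos(d),np.sin(d)
  v2=np.array([c*v[0]+sn*v[1], -sn*v[0]+c*v[1]])
  P=W+X*(.068+v2[0])+np.array([0,0,.05+v2[1]])
  print(q,P,'wrist',proj('wrist',P,s),'scene',proj('scene',P),'side',proj('side',P))
print(s['position'],s['contact_force'],s['time_s'])
f=lambda i:cv2.resize(i,(390,390),interpolation=cv2.INTER_CUBIC)
cv2.imwrite('pics/c8.png',np.hstack([f(a[130:210,200:280]),f(b[170:250,340:420])]))
E
```

```text
time_s: 14.95
position: [0.4616, -0.2922, 0.2523]
tcp_rot: [0.018, 0.707, -0.018, 0.707]
contact_force: [0.1, -0.1, -0.1]
grip_width: 0.0002
0.45 [ 0.44253714 -0.0255328   0.058     ] wrist [[551.98423081 149.02960167]] scene [[236.58552625 173.97534588]] side [[394.2237187  218.71072327]]
0.4 [ 0.44305753 -0.02555917  0.06283798] wrist [[554.97263272 150.06922422]] scene [[236.40950724 172.45710835]] side [[394.3034973  217.22765211]]
0.3 [ 0.44481892 -0.02564839  0.07240567] wrist [[560.96241378 152.87254701]] scene [[236.29285504 169.57439695]] side [[394.13390781 214.20579075]]
0.05 [ 0.45329577 -0.02607781  0.09514207] wrist [[575.48394216 164.25429255]] scene [[237.42806976 163.45080558]] side [[391.75842825 206.514918  ]]
[ 0.46158059 -0.29224775  0.25232566] [ 0.14998811 -0.08439092 -0.10540391] 14.95
```

View pics/c8.png

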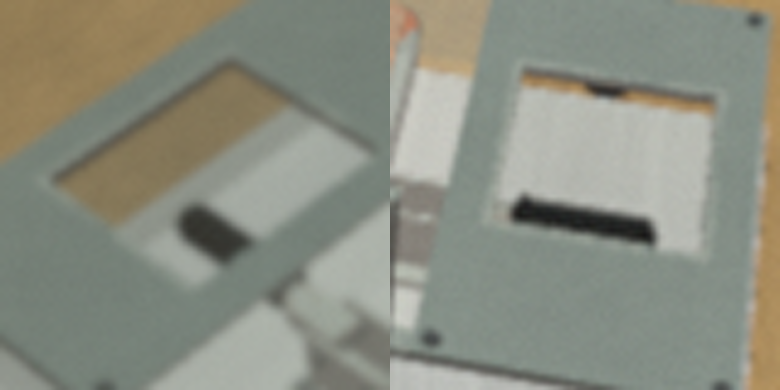

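View pics/s8.png

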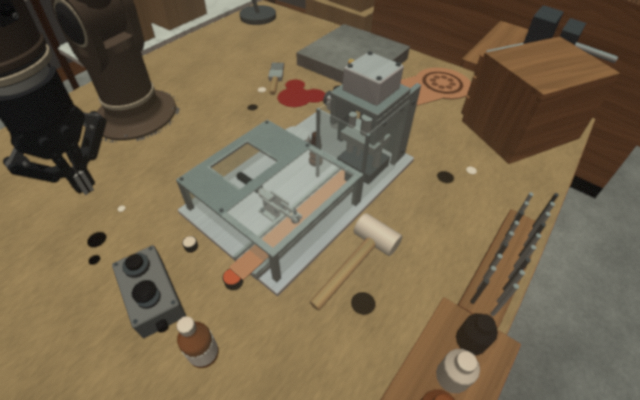

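View pics/w8.png

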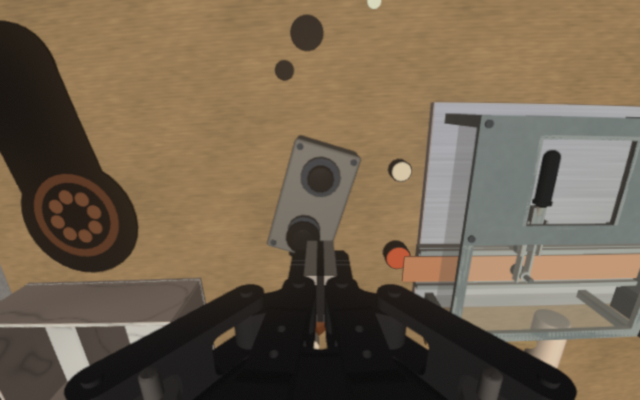

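Run:
```python
from rig import order
print(order.sign_off())
```

```text
the job is handed in; nothing more can be done
None
```

The strap is clamped and the start button was pressed and released. I handed the job in at about 15 s of the 42 s allowed, and it reports no verdict.

**Clamp:** I went through the window with the gripper shut, about 20 mm clear of its sides, and pressed the handle until it resisted firmly (21 N, where moving it takes 3–5 N). In the last pictures the handle's free end is within a pixel or so of where 0.45 rad puts it: wrist (553, 150) seen against (552, 149) predicted, scene (237, 174) both. It stayed down after I drew out.

**Start button:** I pressed it to a hard stop, peaking at about 60 N, more than the 5 N it needs. Backing off, the force fell with the spring, 7 to 4 to 2 N over about 4 mm, so it did move in.

**Disagreement:** The TCP read z 0.067–0.068 m at the button's stop, where the given sizes say 0.064 m. I put this down to a height offset of 3–4 mm. At the handle stop the reading (0.0666 m) agreed with the given 0.067 m, so the offset isn't explained.

**Last checks:** The arm was clear at z 0.252 m with about 0 N on the tool. In the last scene picture the stop button and the loose things look to be where they were; I compared them by eye and didn't measure them again. I saw no sign of touching the guard, but had no direct reading of that.

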